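# Seat an embossing plate and clamp it

## Robot

A 7-joint arm with a two-finger parallel gripper is mounted at the origin on the work surface. World frame = base frame: x ahead of the robot, y to its left, z up, the work surface at z = 0. Lengths are in m, angles in rad, forces in N, time in s.
With the tool pointing down it reaches from about 0.425 to 0.875 m from the base axis. Payload 8.4 kg.
Tool frame: the origin (TCP) lies on the centre line of the jaws, within the pads' length; the fingertips stand 17 mm ahead of it and the grasp point (between the pads) lies 2 mm behind it; z points along the fingers, y is the direction in which the jaws open and shut (so a half turn about z gives the same grasp; the last joint's range is limited). The gripper opens to 85 mm and grips with 20 to 120 N. Pads are 22 mm wide; open, the fingers measure 114 mm over their backs; the gripper's body (76 mm by 85 mm) begins 54 mm behind the grasp point. The pads swing forward as they close: fully open they stand 13 mm farther back than shut.
Start: joints at [1.126, 0.333, 0.04, 1.465, -0.013, 1.343, -0.059], TCP at [0.22, -0.612, 0.248] pointing down, gripper open.
Joint ranges: [-2.58, 2.58], [-0.38, 2.09], [-1.3, 1.39], [0.25, 2.4], [-1.5, 4.64], [0.08, 2.09], [-2.65, 2.65]. Speed limits (rad/s): [2.22, 2.22, 2.79, 2.79, 3.14, 3.14, 3.14].

## Interface

Orientations are given as a unit quaternion [w, x, y, z].
In Python, from plant import manip gives the robot as it stands. The module is installed in compiled form; this text tells all that it offers. Calls block until the motion is done:
- manip.goto(position, orientation): joint-space move of the TCP to a pose.
- manip.movel(position, rot=None, vel=0.15): straight line of the TCP; rot=None keeps the orientation; vel is the mean speed in m/s.
- manip.move_j(angles): joint-space move.
- manip.gripper_to(opening): finger opening in m; the grip force is fixed at half the most; returns when the fingers have stopped.
- manip.wait(seconds).
- manip.ik(position, orientation): joint angles nearest the present ones, or None.
- manip.sense(): the state.
- manip.camera(name): name is "scene" or "top"; returns (picture, depth): 420x560x3 uint8, red, green, blue; 420x560 float32, m along the optical axis (not along the pixel's ray), 0 where there is no reading.
- manip.camera_params(name): a dict with "fovy" (degrees; the focal length in pixels is half the picture's height over the tangent of half this angle, whatever the lens; pixels are square), "cx", "cy" (the principal point, pixels), "extrinsics" (4x4, takes a point from camera to world coordinates). Camera axes: x right, y down, z forward; pixel columns grow to the right and rows downward; lengths in m; the calibration is good to about 2 mm. A picture is of the moment at which its call begins. camera_params takes no time and is no camera call.
A pose or a line that the arm cannot do raises manip.Unreachable and nothing moves.
- manip.close_job(): hands the job in, once; it reports no verdict.
The state is a dict: "clock": time; "joints": joint angles; "dq": joint speeds; "joint_efforts": joint torques, N m; "tool_pos": TCP position; "ee_rot": TCP orientation; "force": force on the tool from outside, world axes, zero at the start; "wrist_torque": the same for the moment, N m; "opening": finger opening in m.
Only numpy, scipy, OpenCV 4.12 (cv2) and the standard library are available. Lean on these libraries where they do the work, as an engineer would, in place of code of your own. Each camera call takes 0.05 s, during which the arm holds its last target.

## Task

Put the brass embossing plate lying on the stone slab into the nest of the embossing jig and press it down past its spring leaves until you feel it sit flat and fully home on the bed, proving it with a steady firm push of 20 to 25 N, then let go of it. Only then swing the hinged clamp frame over and close it down onto the plate, without forcing anything; leave the tin, the bottle and the mallet where they are.

Things in the scene. Friction and masses are not known exactly. Their poses are not given: they have to be found in the camera images.
- plate: Brass plate 84 mm (its x) by 50 mm (its y) by 16 mm thick, about 0.3 kg, on the slab at the start. In the middle of its top stands a dark round wooden knob, 24 mm in diameter, from 16 to 48 mm above the underside. Origin: centre of the underside; z up through the knob. A half turn about z makes no difference.
- slab: Fixed pale stone slab 170 by 150 by 20 mm on the bench. Origin: centre of its underside.
- nest: The jig's nest: a recess of 88 mm (its x) by 54 mm (its y). Origin: centre of its floor, 20 mm above the bench, where the centre of the plate's underside must come, plate x along nest x either way round; z up.
- clamp (a joint): Angle (rad) of the clamp frame: 0 closed and level with its two feet just touching a fully seated plate, growing as it opens upward; starts at 1.9 to 2.2, leaning back beyond upright, clear of the nest. The hinge is stiff: the frame stays where it is left, and moving it takes about 2 to 5 N at the handle; it weighs 0.3 kg.
- clamp_hinge (a point): Middle of the hinge line, 75 mm from the nest's centre towards nest +y and 51.5 mm above the bench. The hinge line runs along nest x. This frame does not turn with the clamp; its axes are those of the nest.
- clamp_handle (a point): Middle of the clamp's handle: a round steel bar, 14 mm in diameter, along nest x, 185 mm from the hinge line, across the ends of two arms 12 mm thick and 60 mm apart inside. Its middle is free to be pinched from above or pushed. Closed, it is 110 mm from the nest's centre towards nest -y, 51.5 mm above the bench, the knob between the arms. 5 to 10 N down closes it.
- tin: Bystander: closed brass tin 104 by 144 by 50 mm. Origin: centre of its underside.
- dye: Bystander: amber bottle 48 mm in diameter, 110 mm tall. Origin: centre of its underside.
- mallet: Bystander: hammer with a wooden handle, 240 mm long, lying on the bench. Origin near the middle of it.
- nest_mouth (a point): Centre of the nest's mouth, 14 mm above the bed. The nest's walls are 10 mm high, then flare outwards at about 45 degrees up to this height and lead the plate in.
- leaf (a point): Spring leaf at the middle of the nest's +x end; a like one is at the -x end. They lean in: the plate's lower edge meets their slopes about 12 mm above the bed; below about 6 mm they only rub. The plate's weight does not carry it past them and it stays where one stops pushing. Pushing past takes roughly 6 to 17 N at the slopes and 4 to 9 N below them, differing from run to run. This point: foot of the slope, 6 mm above the bed.
- bed: The flat metal floor of the nest, fixed. Origin: centre of its upper face, the same point as the nest's origin. On it the push rises sharply with no more travel: a steady push of 20 to 25 N proves the plate home; more than about 40 N spoils it. Measured heights are too rough to judge this.
Mind the look-alikes: they are no part of the job. What is shaped like the part that bears nest but green is not meant. Several things have the shape of the plate; the one meant has the colours described above.

How it is judged:
On the way, in this order (a step that is already met when the one before it is completed fails the run):
1. the plate is felt home: pushed firmly onto the bed while the clamp is open (z of plate in the frame of nest below 0.0015 m and horizontal distance between plate and nest below 0.005 m and angle between plate's own z axis and vertical below 0.025 rad and contact force between plate and bed above 11 N and value of joint clamp above 1.2 rad), for 0.1 s.
2. the plate, let go of, sits fully down while the clamp is still open (z of plate in the frame of nest below 0.0015 m and horizontal distance between plate and nest below 0.005 m and angle between plate's own z axis and vertical below 0.025 rad and contact force between the fingers and plate below 0.1 N and value of joint clamp above 1.2 rad), for 0.2 s.
3. the clamp is closed onto the plate (value of joint clamp below 0.03 rad), for 0.2 s.
At the end, for the whole second after the job is handed in: The plate's underside is within 1.5 mm of the bed, its centre within 5 mm of the nest's centre, tilted less than 0.025 rad and at rest; the clamp is closed over it to less than 0.03 rad (z of plate in the frame of nest below 0.0015 m and horizontal distance between plate and nest below 0.005 m and angle between plate's own z axis and vertical below 0.025 rad and value of joint clamp below 0.03 rad and linear speed of plate below 0.01 m/s); the robot touches nothing.
It fails at once if the plate is forced into the open nest: forces on it there add up to more than 60 N, the two leaves' squeeze (about 12 N) included (contact force between plate and nest above 60 N and value of joint clamp above 1 rad).
It fails at once if the clamp is forced down on the plate with more than 80 N (contact force between clamp and plate above 80 N).
It fails at once if the clamp presses on a plate that is not fully down (contact force between clamp and plate above 1 N and z of plate in the frame of nest above 0.002 m).
It fails at once if a bystander (tin, bottle, mallet) is moved more than 30 mm (distance of any of tin, dye, mallet from where it was at the start of the episode above 0.03 m).
It also fails if it takes over 67 s, if anything falls off the work surface, if the arm or the gripper's body presses on something with over 40 N, if the wrist force passes 120 N, or if a joint passes its speed limit or range.

## Working session

There is one attempt and no reset: what is moved stays moved. The work goes in short steps, each a Python script; the robot and the scene stay as the last script left them, time stands still between calls to the robot, and variables do not carry over. Pictures are saved under pics/ and viewed, and the job is handed in when it is done.

```bash
mkdir -p pics; python3 - <<'E'
from plant import manip
import cv2,numpy as np
s=manip.sense();print(s['clock'],s['tool_pos'],s['ee_rot'],s['opening'],s['force'])
for n in ("scene","top"):
    p,d=manip.camera(n);cv2.imwrite(f"pics/{n}0.png",p[:,:,::-1]);np.savez(f"{n}0.npz",p=p,d=d)
    print(manip.camera_params(n), (d==0).mean())
E
```

```text
0.0 [ 0.22015764 -0.61114311  0.24741174] [-7.78499471e-04  9.85088433e-01  1.72046887e-01 -2.04837022e-04] 0.08533445911523259 [0.10883559 0.04494384 0.60172406]
{'fovy': 54.84779584934787, 'cx': 281.3474061965044, 'cy': 205.48792881067985, 'extrinsics': array([[-0.49380318,  0.5457589 , -0.67698274,  1.16305008],
       [ 0.86936559,  0.29281349, -0.39807503,  0.29513782],
       [-0.01902332, -0.78511622, -0.61905624,  0.66969471],
       [ 0.        ,  0.        ,  0.        ,  1.        ]])} 0.00421343537414966
{'fovy': 55.746427839299265, 'cx': 274.1553225382437, 'cy': 211.67488855773982, 'extrinsics': array([[ 0.0010875 , -0.99134073,  0.13131024,  0.37525829],
       [-0.99997832, -0.00193092, -0.00629597, -0.07593196],
       [ 0.006495  , -0.13130054, -0.99132133,  1.06591721],
       [ 0.        ,  0.        ,  0.        ,  1.        ]])} 0.0038392857142857144
```

View pics/scene0.png

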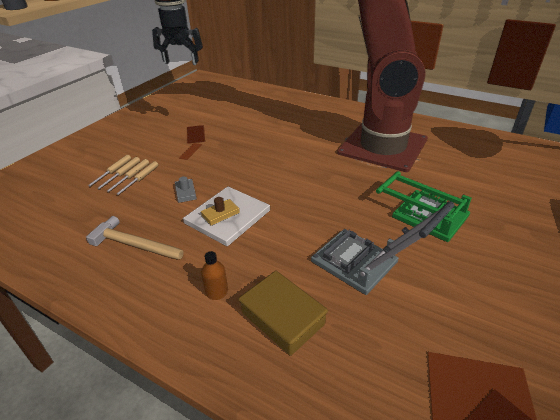

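View pics/top0.png

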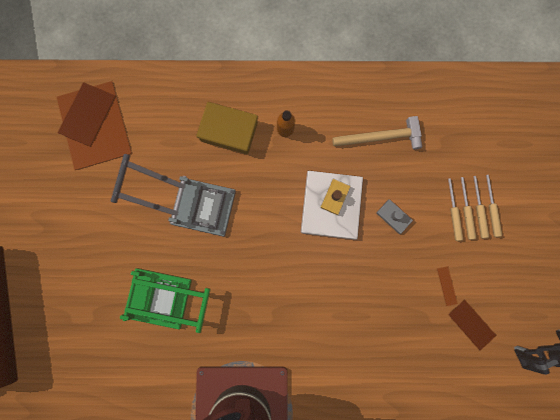

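```bash
python3 - <<'E'
import cv2,numpy as np
a=cv2.imread("pics/top0.png");b=cv2.imread("pics/scene0.png")
r=lambda i,y,x,h,w:cv2.resize(i[y:y+h,x:x+w],(400,300),interpolation=cv2.INTER_CUBIC)
cv2.imwrite("pics/crop0.png",np.vstack([np.hstack([r(a,140,110,105,140),r(a,160,295,90,120)]),np.hstack([r(b,170,300,135,180),r(b,170,170,90,120)])]))
E
```

```text
(no output)
```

View pics/crop0.png

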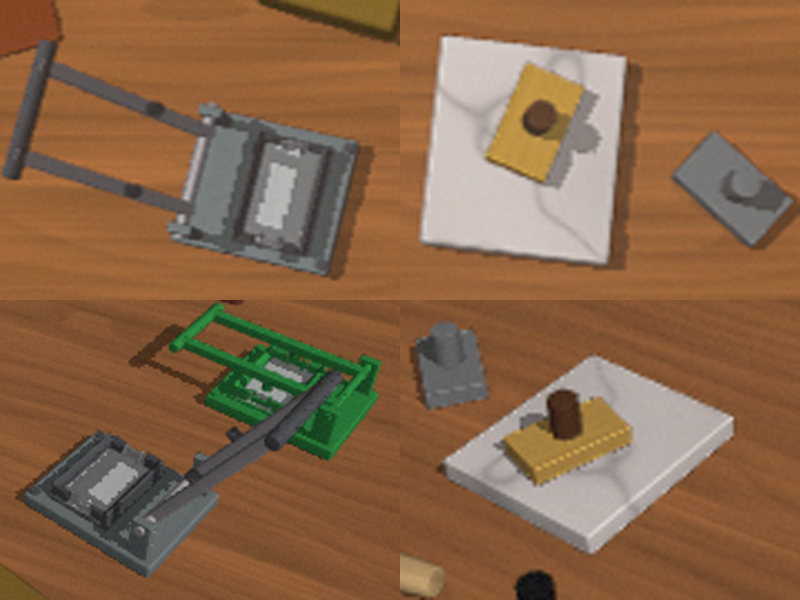

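The plate meant is the brass one with the dark knob on the slab, at top (336,196); the grey one at (395,217) is a look-alike. The jig meant is the grey one at (205,207); the green one at (165,300) is the look-alike. The enlarged crop confirms both. Next I'll measure them.

```bash
cat > h.py <<'E'
import numpy as np,cv2
from plant import manip
def par(n):
    c=manip.camera_params(n);return 210/np.tan(np.radians(c['fovy'])/2),c['cx'],c['cy'],np.array(c['extrinsics'])
def cloud(n,d):
    f,cx,cy,E=par(n);v,u=np.mgrid[:420,:560]
    P=np.stack([(u-cx)/f*d,(v-cy)/f*d,d],-1)
    return P@E[:3,:3].T+E[:3,3]
def ray(n,u,v,z):
    f,cx,cy,E=par(n);r=E[:3,:3]@np.array([(u-cx)/f,(v-cy)/f,1.]);return E[:3,3]+r*(z-E[2,3])/r[2]
def pix(n,p):
    f,cx,cy,E=par(n);q=E[:3,:3].T@(np.asarray(p,float)-E[:3,3]);return f*q[0]/q[2]+cx,f*q[1]/q[2]+cy
E
python3 - <<'E'
from h import *
for n,box in (("top",(300,160,370,245)),("scene",(180,180,275,245))):
    z=np.load(n+"0.npz");p,d=z['p'],z['d'];W=cloud(n,d)
    hsv=cv2.cvtColor(p,cv2.COLOR_RGB2HSV)
    roi=np.zeros((420,560),bool);roi[box[1]:box[3],box[0]:box[2]]=1
    m=roi&(hsv[...,0]>15)&(hsv[...,0]<32)&(hsv[...,1]>130)&(hsv[...,2]>100)
    # brass + anything; top via z
    zz=W[...,2]
    print(n,m.sum(),np.percentile(zz[m],[5,25,50,75,95]))
    t=m&(abs(zz-.036)<.006)
    v,u=np.nonzero(t)
    P=np.array([ray(n,a,b,.036)[:2] for a,b in zip(u,v)])*1000
    (c,s,a)=cv2.minAreaRect(P.astype(np.float32));print("plate rect",c,s,a)
    k=roi&(hsv[...,2]<110)&(hsv[...,1]>60)&(zz>.045)
    print("knob",k.sum(),np.median(W[k],0),np.percentile(zz[k],[50,95]))
    kt=k&(zz>.062); v,u=np.nonzero(kt); print("knob top",kt.sum(),ray(n,u.mean(),v.mean(),.068))
E
python3 - <<'E'
from h import *
z=np.load("top0.npz");p,d=z['p'],z['d'];W=cloud("top",d)
r=slice(150,245),slice(110,245)
zz=W[r][...,2]
vis=np.clip(zz/0.08,0,1)*255
a=cv2.applyColorMap(vis.astype(np.uint8),cv2.COLORMAP_JET)
cv2.imwrite("pics/hm0.png",cv2.resize(np.hstack([a,p[r][...,::-1]]),None,fx=2.9,fy=5,interpolation=cv2.INTER_NEAREST)[:600])
h,e=np.histogram(zz[(zz>.005)&(zz<.2)],40);print([(round(e[i],3),h[i]) for i in range(40)])
E
```

```text
top 493 [0.03214152 0.03428796 0.03546801 0.03674872 0.03933832]
plate rect (552.5582885742188, -242.76922607421875) (48.36998748779297, 82.11654663085938) 66.00279998779297
knob 74 [ 0.55077727 -0.24133558  0.06695804] [0.06695804 0.07096262]
knob top 61 [ 0.54775935 -0.24493753  0.068     ]
scene 453 [0.02199376 0.03107099 0.03351259 0.03445791 0.03590264]
plate rect (558.0657348632812, -239.26239013671875) (53.60650634765625, 82.86335754394531) 67.38321685791016
knob 99 [ 0.55940206 -0.2388083   0.0625365 ] [0.0625365  0.06706568]
knob top 51 [ 0.55904665 -0.23943466  0.068     ]
[(np.float64(0.005), np.int64(60)), (np.float64(0.01), np.int64(514)), (np.float64(0.015), np.int64(1227)), (np.float64(0.02), np.int64(376)), (np.float64(0.024), np.int64(68)), (np.float64(0.029), np.int64(189)), (np.float64(0.034), np.int64(96)), (np.float64(0.039), np.int64(3)), (np.float64(0.044), np.int64(7)), (np.float64(0.049), np.int64(40)), (np.float64(0.054), np.int64(121)), (np.float64(0.059), np.int64(74)), (np.float64(0.063), np.int64(17)), (np.float64(0.068), np.int64(16)), (np.float64(0.073
[... 187 characters left out ...]
16)), (np.float64(0.102), np.int64(18)), (np.float64(0.107), np.int64(2)), (np.float64(0.112), np.int64(3)), (np.float64(0.117), np.int64(12)), (np.float64(0.122), np.int64(52)), (np.float64(0.127), np.int64(34)), (np.float64(0.132), np.int64(19)), (np.float64(0.136), np.int64(18)), (np.float64(0.141), np.int64(24)), (np.float64(0.146), np.int64(24)), (np.float64(0.151), np.int64(20)), (np.float64(0.156), np.int64(20)), (np.float64(0.161), np.int64(20)), (np.float64(0.166), np.int64(25)), (np.float64(0.17), np.int64(21)), (np.float64(0.175), np.int64(24)), (np.float64(0.18), np.int64(27)), (np.float64(0.185), np.int64(21)), (np.float64(0.19), np.int64(28)), (np.float64(0.195), np.int64(26))]
```

View pics/hm0.png

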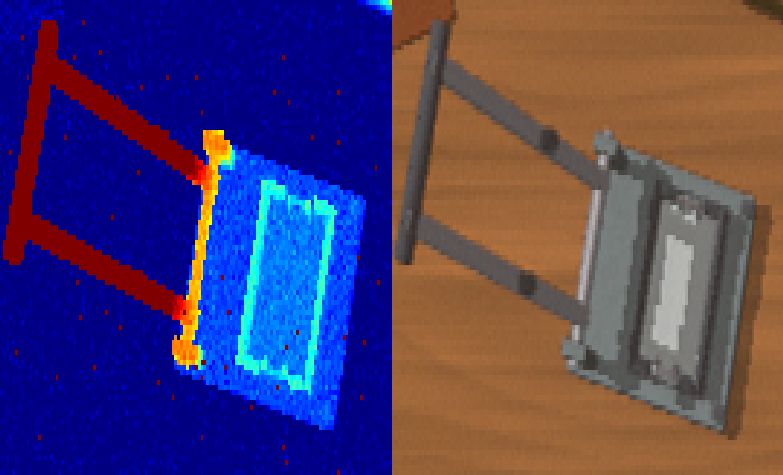

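```bash
python3 - <<'E'
from h import *
for n,box in (("top",(165,160,245,245)),("scene",(305,220,400,295))):
    z=np.load(n+"0.npz");p,d=z['p'],z['d'];W=cloud(n,d);zz=W[...,2]
    roi=np.zeros((420,560),np.uint8);roi[box[1]:box[3],box[0]:box[2]]=1
    for lo,hi in ((.027,.041),(.029,.039)):
        m=(roi>0)&(zz>lo)&(zz<hi)
        k,l,st,_=cv2.connectedComponentsWithStats(m.astype(np.uint8),connectivity=8)
        i=1+np.argmax(st[1:,4]); m=l==i
        P=W[m][:,:2]*1000
        print(n,m.sum(),"wall rect",cv2.minAreaRect(P.astype(np.float32)),P.mean(0),np.median(zz[m]))
    if n=="top":
        v,u=np.nonzero(m);vis=p[140:250,110:250,::-1].copy()
    # baseplate
    b=(roi>0)&(zz>.009)&(zz<.045)
    b=cv2.morphologyEx(b.astype(np.uint8),cv2.MORPH_OPEN,np.ones((5,5)))
    P=W[b>0][:,:2]*1000;print("base rect",cv2.minAreaRect(P.astype(np.float32)),b.sum())
z=np.load("top0.npz");p,d=z['p'],z['d'];W=cloud("top",d);zz=W[...,2]
roi=np.zeros((420,560),bool);roi[150:245,160:200]=1
m=roi&(zz>.045)&(zz<.062);P=W[m];print("hinge",m.sum(),P.mean(0),cv2.minAreaRect(P[:,:2].astype(np.float32)*1000))
roi[:]=0;roi[140:250,105:190]=1
m=roi&(zz>.08);P=W[m];hi=P[P[:,2]>np.percentile(P[:,2],98)-.03]
print("clamp",zz[m].max(),)
# handle: pixels within left bar
roi[:]=0;roi[150:206,108:132]=1
m=roi&(zz>.15);P=W[m];print("handle",m.sum(),np.median(P,0),np.percentile(P[:,2],[5,50,95]),cv2.minAreaRect(P[:,:2].astype(np.float32)*1000))
E
```

```text
top 150 wall rect ((530.8311767578125, 115.3598403930664), (20.46656036376953, 102.1957015991211), 77.28408813476562) [531.89808702 118.77149603] 0.03263469356253701
top 137 wall rect ((530.8311767578125, 115.3598403930664), (20.46656036376953, 102.1957015991211), 77.28408813476562) [532.17295384 118.82158429] 0.03290205094696197
base rect ((528.0050659179688, 101.90574645996094), (136.9446563720703, 130.26612854003906), 77.16850280761719) 2388
scene 175 wall rect ((520.0642700195312, 68.75789642333984), (26.747421264648438, 102.36722564697266), 72.81472778320312) [518.43084862  65.94844812] 0.030945747902150655
scene 131 wall rect ((520.0714111328125, 68.7540283203125), (26.650999069213867, 102.37110137939453), 72.87350463867188) [517.79061932  65.20054109] 0.03158849715045442
base rect ((531.06005859375, 109.87667846679688), (150.99659729003906, 131.04502868652344), 76.4089126586914) 2547
hinge 231 [0.54114028 0.16295342 0.05617067] ((541.8345336914062, 163.31654357910156), (21.96791648864746, 125.95824432373047), 78.08827209472656)
clamp 1.0659172094668534
handle 445 [0.55197676 0.25195672 0.21458375] [0.18913413 0.21458375 0.21899772] ((456.51458740234375, 115.90516662597656), (403.8478088378906, 102.58258056640625), 52.79156494140625)
```

```bash
python3 - <<'E'
from h import *
ps=np.radians(-12.5);R=np.array([[np.cos(ps),-np.sin(ps)],[np.sin(ps),np.cos(ps)]])
hc=np.array([.5415,.1632])
c0=hc-R@np.array([0,.075]);print("c from hinge",c0)
out={}
for n,box in (("top",(165,160,245,245)),("scene",(305,220,400,295))):
    z=np.load(n+"0.npz");p,d=z['p'],z['d'];W=cloud(n,d);zz=W[...,2]
    roi=np.zeros((420,560),np.uint8);roi[box[1]:box[3],box[0]:box[2]]=1
    m=(roi>0)&(zz>.027)&(zz<.041)
    L=(W[...,:2]-c0)@R
    m&=(abs(L[...,0])<.065)&(abs(L[...,1])<.045)
    # reproject on plane z=.034
    v,u=np.nonzero(m)
    Q=np.array([ray(n,a,b,.034)[:2] for a,b in zip(u,v)])
    print(n,len(Q),cv2.minAreaRect(Q.astype(np.float32)*1000),cv2.minAreaRect(W[m][:,:2].astype(np.float32)*1000))
    l=(Q-c0)@R*1000
    print(np.histogram(l[:,0],np.arange(-66,70,6)),np.histogram(l[:,1],np.arange(-45,48,5)))
    # long walls: line fits
    for s in (1,-1):
        k=(abs(l[:,0])<35)&(l[:,1]*s>15)
        f=np.polyfit(l[k,0],l[k,1],1);print(s,k.sum(),f,np.degrees(np.arctan(f[0])))
E
```

```text
c from hinge [0.52526703 0.0899778 ]
top 306 ((525.3204345703125, 91.12744140625), (68.42975616455078, 102.34779357910156), 77.1253890991211) ((525.403564453125, 91.49012756347656), (69.42880249023438, 102.32510375976562), 77.32164001464844)
(array([ 0,  0, 23, 37, 14, 14, 15, 12, 13, 12, 15, 14, 12, 14, 12, 15, 13,
       16, 38, 17,  0,  0]), array([-66, -60, -54, -48, -42, -36, -30, -24, -18, -12,  -6,   0,   6,
        12,  18,  24,  30,  36,  42,  48,  54,  60,  66])) (array([ 0,  0, 49, 53, 11, 11,  7, 11,  4,  2,  6,  3, 12, 10, 47, 74,  6,
        0]), array([-45, -40, -35, -30, -25, -20, -15, -10,  -5,   0,   5,  10,  15,
        20,  25,  30,  35,  40,  45]))
1 84 [-7.89284002e-03  3.11228218e+01] -0.4522170308926905
-1 70 [-1.30040201e-03 -2.98921331e+01] -0.07450750478259714
scene 331 ((529.5902099609375, 92.24305725097656), (69.50154113769531, 105.70844268798828), 78.25621795654297) ((526.2913818359375, 92.06690979003906), (69.44456481933594, 102.63864135742188), 76.52013397216797)
(array([ 0,  0,  9, 37, 36, 13, 14, 13, 13, 14, 13, 13, 12, 13, 14, 15, 14,
       15, 22, 43,  8,  0]), array([-66, -60, -54, -48, -42, -36, -30, -24, -18, -12,  -6,   0,   6,
        12,  18,  24,  30,  36,  42,  48,  54,  60,  66])) (array([ 0,  0, 15, 68, 55, 13, 14,  5, 10,  0,  1, 12, 10, 11, 12, 60, 45,
        0]), array([-45, -40, -35, -30, -25, -20, -15, -10,  -5,   0,   5,  10,  15,
        20,  25,  30,  35,  40,  45]))
1 65 [-8.06665487e-03  3.47982979e+01] -0.4621752540692258
-1 90 [-6.22528753e-03 -2.61174266e+01] -0.35667809433229236
```

```bash
cat >> h.py <<'E'
def Q(deg):
    a=np.radians(deg)/2;return [0,float(np.cos(a)),float(np.sin(a)),0]
def st(t=""):
    s=manip.sense();print(t,round(s['clock'],2),np.round(s['tool_pos'],4),"f",np.round(s['force'],1),"op",round(s['opening'],4));return s
E
python3 - <<'E'
from h import *
n="scene";z=np.load(n+"0.npz");W=cloud(n,z['d']);hsv=cv2.cvtColor(z['p'],cv2.COLOR_RGB2HSV)
m=np.zeros((420,560),bool);m[180:245,180:275]=1
m&=(hsv[...,0]>15)&(hsv[...,0]<32)&(hsv[...,1]>130)&(abs(W[...,2]-.0345)<.0025)
print(m.sum(),cv2.minAreaRect(W[m][:,:2].astype(np.float32)*1000))
P=[.553,-.242]
manip.goto(P+[.16],Q(-23.8));st("above")
manip.gripper_to(.06);manip.movel(P+[.059],vel=.12);st("down")
manip.gripper_to(.022);st("pinch1")
E
```

```text
324 ((555.6203002929688, -242.50877380371094), (51.04645538330078, 83.0981216430664), 65.24911499023438)
above 1.93 [ 0.5526 -0.2432  0.1601] f [-0.1  0.6  0.4] op 0.0857
down 3.3 [ 0.5536 -0.2422  0.0598] f [ 1.1 -0.7  0.1] op 0.0598
pinch1 3.73 [ 0.5533 -0.2423  0.0598] f [-2.5 -0.7  5.3] op 0.0229
```

```bash
python3 - <<'E'
from h import *
P=[.553,-.242]
manip.gripper_to(.06);manip.movel(P+[.095],vel=.12)
manip.goto(P+[.095],Q(66.2));manip.movel(P+[.059],vel=.1);st("down2")
manip.gripper_to(.020);st("pinch2")
manip.movel(P+[.16],vel=.1);s=st("lift");print(s['ee_rot'])
for n in ("scene","top"):
    p,d=manip.camera(n);cv2.imwrite(f"pics/{n}1.png",p[:,:,::-1]);np.savez(f"{n}1.npz",p=p,d=d)
a=cv2.imread("pics/top1.png")[130:290,280:440];b=cv2.imread("pics/scene1.png")[110:270,140:300]
cv2.imwrite("pics/c1.png",cv2.resize(np.hstack([a,b]),(800,400)))
E
```

```text
down2 6.47 [ 0.5529 -0.2418  0.0588] f [ 0.4 -0.4  0.2] op 0.0599
pinch2 6.89 [ 0.5537 -0.2422  0.06  ] f [-1.5 -0.7  6.2] op 0.0216
lift 8.05 [ 0.5525 -0.2418  0.1591] f [-0.7 -0.6 -2.7] op 0.0218
[-5.88267959e-04  8.37697244e-01  5.46134451e-01 -3.76561089e-04]
```

View pics/c1.png

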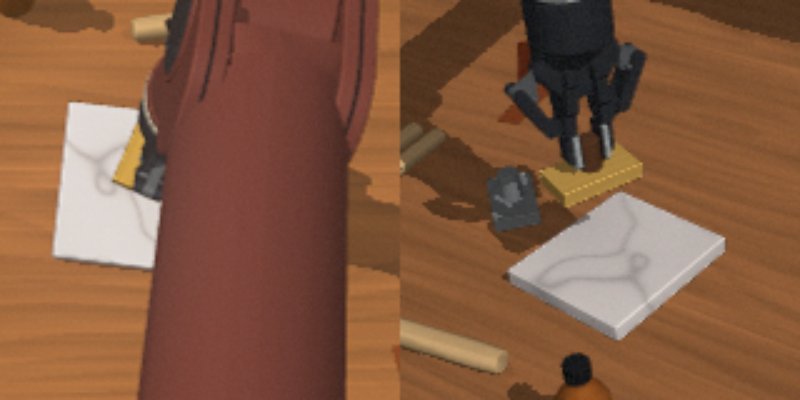

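The plate is held by the knob, brass at about (590,175) in the right half of the crop. The force of about −3 N matches its weight. Next I'll measure the yaw in hand.

```bash
python3 - <<'E'
from h import *
n="scene";z=np.load(n+"1.npz");W=cloud(n,z['d']);hsv=cv2.cvtColor(z['p'],cv2.COLOR_RGB2HSV)
m=np.zeros((420,560),bool);m[160:200,190:240+60]=1
m&=(hsv[...,0]>15)&(hsv[...,0]<32)&(hsv[...,1]>110)&(W[...,2]>.1)
zz=W[m][:,2];print(m.sum(),np.percentile(zz,[1,5,25,50,75,95]))
zt=np.percentile(zz,85)
t=m&(abs(W[...,2]-zt)<.003);P=W[t]
print(zt,t.sum(),cv2.minAreaRect(P[:,:2].astype(np.float32)*1000))
A=np.c_[P,np.ones(len(P))];c=np.linalg.lstsq(A[:,[0,1,3]],P[:,2],rcond=None)[0];print("slopes",c)
# bottom front edge in image
v,u=np.nonzero(m);print(u.min(),u.max(),v.min(),v.max())
E
```

```text
508 [0.11865949 0.12021477 0.12736551 0.13223561 0.13327651 0.13456225]
0.13382087653896127 318 ((553.147216796875, -241.75209045410156), (53.50379943847656, 85.55610656738281), 65.10783386230469)
slopes [-0.00229751  0.00162375  0.13469076]
196 236 167 192
```

```bash
python3 - <<'E'
from h import *
N=[.5257,.0913]
manip.movel([.553,-.242,.2],vel=.2)
manip.goto(N+[.2],Q(77.7));st()
manip.movel(N+[.085],vel=.12);s=st("over");print(s['ee_rot'])
for n in ("scene","top"):
    p,d=manip.camera(n);cv2.imwrite(f"pics/{n}2.png",p[:,:,::-1]);np.savez(f"{n}2.npz",p=p,d=d)
a=cv2.imread("pics/top2.png")[130:290,110:270];b=cv2.imread("pics/scene2.png")[160:320,280:440]
cv2.imwrite("pics/c2.png",cv2.resize(np.hstack([a,b]),(800,400)))
E
```

```text
9.77 [0.5263 0.0893 0.1998] f [ 0.   0.2 -2.9] op 0.0223
over 10.88 [0.5263 0.0915 0.0858] f [-0.1  0.3 -3. ] op 0.0222
[3.19846676e-04 7.78792534e-01 6.27281289e-01 5.20000792e-04]
```

View pics/c2.png

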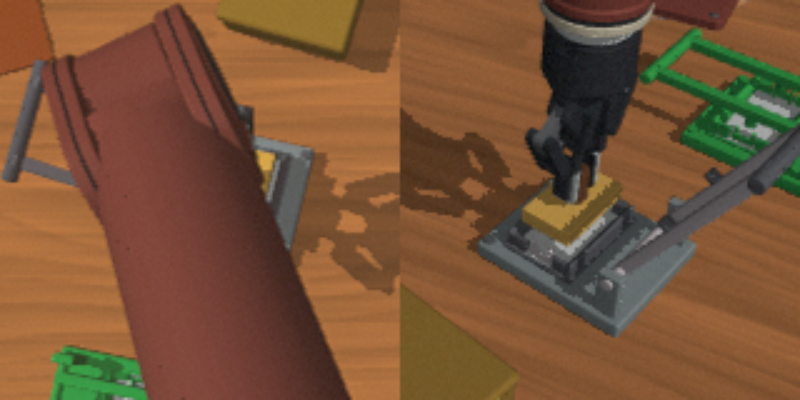

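The plate hangs over the nest and lines up with it, at about (575,205) in the right half of the crop. I'll go down in small steps, watching the force.

```bash
python3 - <<'E'
from h import *
N=[.5257,.0913]
z=.085
manip.movel(N+[.077],vel=.05);z=.077
while z>.0640:
    z-=.001;manip.movel(N+[z],vel=.03);s=manip.sense()
    print(round(s['clock'],2),round(z,4),np.round(s['tool_pos'],4),np.round(s['force'],1),np.round(s['wrist_torque'],2))
    if s['force'][2]>16 or np.hypot(*s['force'][:2])>8: print("stop");break
E
```

```text
11.53 0.076 [0.5257 0.0913 0.076 ] [-0.7  0.4 -3.1] [ 0.04  0.   -0.01]
11.78 0.075 [0.5257 0.0913 0.075 ] [-0.5 -0.2 -2.3] [-0.07  0.03 -0.03]
12.03 0.074 [0.5256 0.0913 0.0739] [-0.1 -0.6 -3.7] [ 0.   -0.02 -0.01]
12.28 0.073 [0.5256 0.0912 0.0729] [ 0.8 -0.2 -3.4] [ 0.02  0.02 -0.03]
12.53 0.072 [0.5257 0.0913 0.0719] [-0.1 -0.8 -3.2] [-0.02  0.05  0.  ]
12.78 0.071 [0.5256 0.0913 0.0709] [-0.9  0.6 -2.4] [ 0.01  0.04 -0.06]
13.03 0.07 [0.5256 0.0914 0.0699] [ 0.1 -0.4 -2.4] [0.07 0.16 0.04]
13.28 0.069 [0.5256 0.0914 0.0691] [-2.3  0.  -0.5] [ 0.08  0.43 -0.  ]
13.53 0.068 [0.5258 0.0914 0.0682] [-2.7  0.9  2.5] [ 0.13  0.42 -0.03]
13.78 0.067 [0.5261 0.0914 0.0673] [-1.3  0.5  3.5] [ 0.07  0.33 -0.01]
14.03 0.066 [0.5264 0.0914 0.0664] [-1.7 -0.3  5.7] [ 0.01 -0.03  0.03]
14.28 0.065 [0.5257 0.0915 0.0648] [ 0.2  1.6 -1. ] [ 0.44  0.15 -0.01]
14.53 0.064 [0.5256 0.0914 0.0638] [ 0.2  2.9 -0.4] [ 0.39 -0.11 -0.  ]
```

```bash
python3 - <<'E'
from h import *
N=[.5257,.0913]
z=.064
for i in range(22):
    z-=.0005;manip.movel(N+[z],vel=.02);s=manip.sense()
    print(round(s['clock'],2),round(z,4),np.round(s['tool_pos'],4),np.round(s['force'],1),np.round(s['wrist_torque'],2))
    if s['force'][2]>15 or np.hypot(*s['force'][:2])>9: print("stop");break
E
```

```text
14.78 0.0635 [0.5258 0.0914 0.0636] [-0.1  2.   1.1] [ 0.43  0.   -0.02]
15.03 0.063 [0.5258 0.0913 0.0631] [-0.1  1.1  3.4] [ 0.36  0.07 -0.05]
15.28 0.0625 [0.5258 0.0913 0.0626] [0.5 1.6 4.4] [ 0.32  0.07 -0.01]
15.53 0.062 [0.5257 0.0913 0.062 ] [-0.6  1.5  3.1] [ 0.26  0.01 -0.  ]
15.78 0.0615 [0.5257 0.0913 0.0615] [-0.3  1.9  3.5] [ 0.43  0.04 -0.03]
16.03 0.061 [0.5257 0.0913 0.0609] [0.2 1.7 3.5] [ 0.24 -0.03 -0.03]
16.28 0.0605 [0.5257 0.0913 0.0605] [0.2 0.9 2.7] [ 0.26 -0.02 -0.04]
16.53 0.06 [0.5257 0.0913 0.06  ] [-0.1  0.8  3.6] [ 0.25 -0.06  0.01]
16.78 0.0595 [0.5258 0.0913 0.06  ] [-3.3  0.7  9.1] [0.08 0.48 0.02]
17.03 0.059 [0.5258 0.0913 0.0599] [-6.   0.4 16.2] [-0.11  1.03 -0.02]
stop
```

```bash
python3 - <<'E'
from h import *
N=[.5257,.0913]
z=.059
f=16
while f<20.5:
    z-=.0002;manip.movel(N+[z],vel=.02);manip.wait(.15)
    s=manip.sense();f=np.mean([manip.sense()['force'][2] for _ in range(1)])
    print(round(s['clock'],2),round(z,4),np.round(s['tool_pos'],4),np.round(s['force'],1),np.round(s['wrist_torque'],2))
for i in range(4):
    manip.wait(.15);s=st()
E
```

```text
17.43 0.0588 [0.5258 0.0913 0.0599] [-6.7  0.3 18.7] [-0.1   1.3  -0.03]
17.83 0.0586 [0.5258 0.0913 0.0599] [-7.8 -1.7 22. ] [-0.19  1.52  0.01]
 17.98 [0.5258 0.0913 0.0599] f [-6.8 -0.7 21. ] op 0.0222
 18.13 [0.5258 0.0913 0.0599] f [-7.5 -0.5 21.2] op 0.0218
 18.28 [0.5258 0.0913 0.0599] f [-6.7 -1.5 21.8] op 0.0216
 18.43 [0.5258 0.0913 0.0599] f [-7.1  0.3 21. ] op 0.0224
```

```bash
python3 - <<'E'
from h import *
N=[.5257,.0913]
manip.movel(N+[.0602],vel=.02);st("unload")
manip.gripper_to(.06);st("open")
manip.movel(N+[.11],vel=.12)
manip.gripper_to(.0);manip.wait(.1);st("shut")
p,d=manip.camera("scene");cv2.imwrite("pics/scene3.png",p[:,:,::-1])
cv2.imwrite("pics/c3.png",cv2.resize(p[190:300,290:436,::-1],(796,600),interpolation=cv2.INTER_CUBIC))
manip.movel(N+[.089],vel=.08)
z=.089;f=0
while f<20 and z>.078:
    z-=.0005 if f<12 else .0003;manip.movel(N+[z],vel=.03);manip.wait(.05)
    s=manip.sense();f=s['force'][2]
    if f>3:print(round(s['clock'],2),round(z,4),np.round(s['tool_pos'],4),np.round(s['force'],1),np.round(s['wrist_torque'],2))
    if f>18: manip.wait(.2);s=st();f=s['force'][2]
for i in range(2): manip.wait(.15);st("hold")
manip.movel(N+[.12],vel=.1);st("up")
E
```

```text
unload 18.68 [0.5256 0.0913 0.0601] f [-0.9  0.8  3.8] op 0.0219
open 19.13 [0.5257 0.0912 0.0601] f [ 0.6 -0.6  0.5] op 0.06
shut 20.4 [0.5258 0.0913 0.11  ] f [-0.8 -0.4  0.4] op -0.0
23.56 0.0845 [0.5258 0.0915 0.0852] [-3.9 -0.5 10.4] [-0.03  0.76  0.04]
23.86 0.084 [0.5258 0.0915 0.0851] [-6.2 -1.2 15.4] [-0.12  1.32 -0.02]
24.16 0.0837 [0.5259 0.0915 0.0851] [-7.3 -0.9 18.5] [-0.3   1.6  -0.02]
 24.36 [0.5259 0.0915 0.0851] f [-7.7 -1.9 18.3] op -0.0001
24.66 0.0834 [0.5259 0.0915 0.0851] [-9.4 -1.9 22.3] [-0.35  1.89 -0.  ]
 24.86 [0.5259 0.0915 0.0851] f [-7.6 -1.7 21.7] op -0.0003
hold 25.01 [0.5259 0.0915 0.0851] f [-8.6 -1.9 21.3] op 0.0002
hold 25.16 [0.5259 0.0915 0.085 ] f [-8.1 -2.  22.2] op -0.0002
up 25.68 [0.5257 0.0911 0.1198] f [-0.6 -0.1 -0.5] op 0.0001
```

View pics/c3.png

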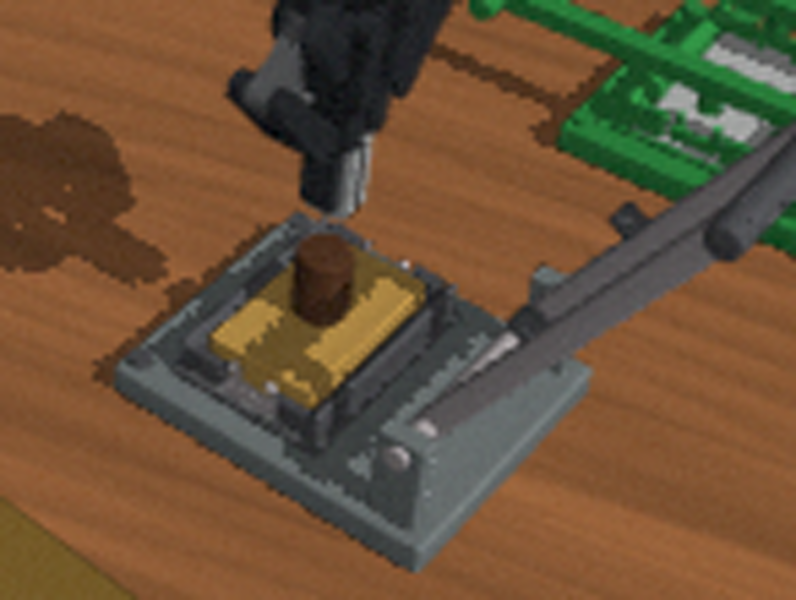

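Both pushes felt the bed: about 21.5 N steady with no more travel, and the knob top at 0.068. The picture shows the plate level in the nest at (320,320) in the crop, with the clamp still back. Next is the clamp, starting with a better fix on the handle.

```bash
python3 - <<'E'
from h import *
ps=np.radians(-12.8);R=np.array([[np.cos(ps),-np.sin(ps)],[np.sin(ps),np.cos(ps)]]);N=np.array([.5257,.0913])
for n in ("top","scene"):
    z=np.load(n+"0.npz");W=cloud(n,z['d']);L=(W[...,:2]-N)@R;y,x,zz=L[...,1],L[...,0],W[...,2]
    r=np.hypot(y-.075,zz-.0515);m=(zz>.15)&(zz<.3)&(abs(x)<.06)&(y>.05)&(y<.25)
    h=m&(r>.172)&(abs(x)<.027);P=np.c_[x[h],y[h],zz[h]]
    print(n,h.sum(),P.mean(0).round(4),np.degrees(0),"r",r[h].mean().round(4),"th",np.arctan2(zz[h]-.0515,.075-y[h]).mean().round(3))
    hh=m&(r>.172);print("x range",np.percentile(x[hh],[2,98]))
E
```

```text
top 166 [1.000e-04 1.669e-01 2.153e-01] 0.0 r 0.1878 th 2.082
x range [-0.05273823  0.05135278]
scene 171 [0.0005 0.1712 0.2143] 0.0 r 0.1891 th 2.104
x range [-0.05175362  0.05504742]
```

```bash
cat >> h.py <<'E'
ps=np.radians(-12.8);Rn=np.array([[np.cos(ps),-np.sin(ps)],[np.sin(ps),np.cos(ps)]]);NC=np.array([.5257,.0913])
def hp(th,dy=0,dz=0):
    q=NC+Rn@np.array([0,.075-.185*np.cos(th)+dy]);return [float(q[0]),float(q[1]),float(.0515+.185*np.sin(th)+dz)]
E
python3 - <<'E'
from h import *
p=hp(2.09)
manip.movel([.5257,.0913,.29],vel=.2)
manip.goto(p[:2]+[.29],Q(-12.8));manip.gripper_to(.04);st()
manip.movel(p,vel=.1);st("around bar")
manip.gripper_to(.019);st("cage")
for n in ("scene",):
    q,d=manip.camera(n);cv2.imwrite("pics/c4.png",cv2.resize(q[120:300,300:540,::-1],(800,600)))
E
```

```text
28.8 [0.5627 0.2539 0.29  ] f [ 0.   0.  -0.3] op 0.0399
around bar 29.73 [0.563  0.2542 0.2128] f [0.7 0.3 0.9] op 0.0401
cage 30.06 [0.5629 0.2543 0.2126] f [0.8 1.2 1.2] op 0.0192
```

View pics/c4.png

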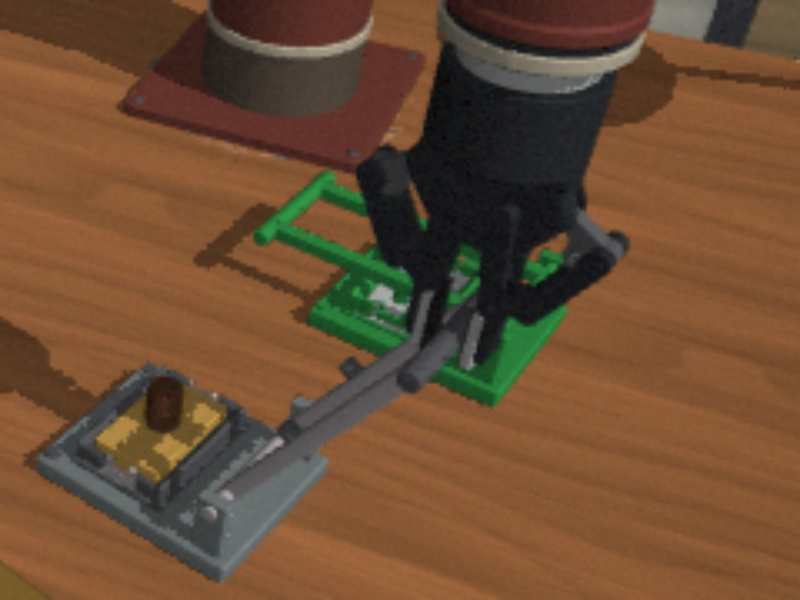

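The fingers straddle the bar at its middle, around (440,350) in the crop. Now I'll swing the clamp over.

```bash
python3 - <<'E'
from h import *
for th in np.arange(1.95,.54,-.1):
    manip.movel(hp(th),vel=.12);s=manip.sense()
    print(round(s['clock'],2),round(th,2),np.round(s['force'],1))
    if np.linalg.norm(s['force'])>25:print("stop");break
q,d=manip.camera("scene");cv2.imwrite("pics/c5.png",cv2.resize(q[120:300,260:500,::-1],(800,600)))
E
```

```text
30.48 1.95 [-0.5  0.4 -0.4]
30.77 1.85 [ 0.7 -0.2  0.7]
31.07 1.75 [-0.4  0.  -0.3]
31.38 1.65 [-0.1  0.2 -0.1]
31.68 1.55 [ 0.5 -0.1 -0.2]
31.98 1.45 [ 0.7 -0.2 -0.5]
32.27 1.35 [-0.2  0.2  0.4]
32.58 1.25 [-0.6  0.6  0.2]
32.88 1.15 [ 0.  -0.2  0.9]
33.17 1.05 [-0.2  0.1  0. ]
33.48 0.95 [0.8 0.3 0. ]
33.77 0.85 [-0.9  0.3  0.2]
34.08 0.75 [-0.3 -0.4  0.2]
34.38 0.65 [ 0.3 -0.4  0.6]
34.67 0.55 [-0.3 -0.3  0.2]
```

View pics/c5.png

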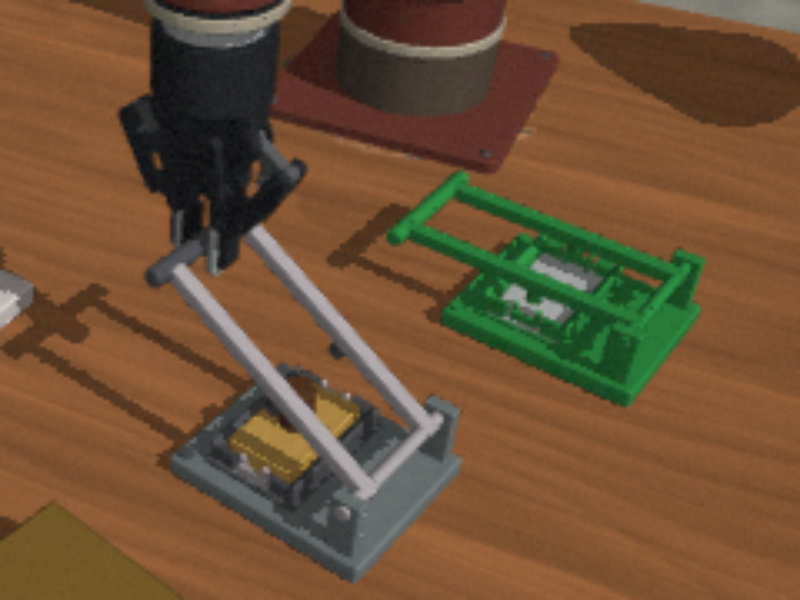

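The clamp has followed the fingers and the plate is still seated. Now I'll shut the fingers and press on the bar from above.

```bash
python3 - <<'E'
from h import *
manip.gripper_to(.032);manip.movel(hp(.55,0,.045),vel=.12)
manip.gripper_to(0.);st("shut")
th=.55;dz=.034
for th in list(np.arange(.55,.12,-.06))+list(np.arange(.1,-.12,-.015)):
    manip.movel(hp(th,0,.024),vel=.08);s=manip.sense()
    print(round(s['clock'],2),round(th,3),round(s['tool_pos'][2],4),np.round(s['force'],1))
    if s['force'][2]>7.5: print("stop");break
manip.wait(.3);st()
E
```

```text
shut 35.94 [0.5072 0.0107 0.1929] f [-0.2 -0.  -0.8] op 0.0001
36.35 0.55 0.1716 [-0.5  0.2  0.7]
36.64 0.49 0.1621 [-0.2 -0.1 -0.4]
36.93 0.43 0.152 [ 0.  -0.7 -0. ]
37.23 0.37 0.1418 [ 0.2  0.4 -0.1]
37.52 0.31 0.1313 [-0.2  0.1 -0.3]
37.81 0.25 0.1206 [-0.4  1.2  0.1]
38.1 0.19 0.1098 [0.1 0.3 0.5]
38.39 0.13 0.0988 [0.2 0.  0. ]
38.64 0.1 0.0936 [-0.1  0.  -0.3]
38.89 0.085 0.0911 [ 0.   0.  -0.1]
39.14 0.07 0.0883 [-0.9 -1.  -0.7]
39.39 0.055 0.0855 [-0.7  0.8  0. ]
39.64 0.04 0.0827 [ 0.4  0.9 -0.1]
39.89 0.025 0.0799 [-0.9  0.5 -0.1]
40.14 0.01 0.0771 [ 1.   0.3 -0.9]
40.39 -0.005 0.0752 [-2.6 -0.   9. ]
stop
 40.69 [ 0.5018 -0.0159  0.0752] f [-1.7  0.3  8.6] op -0.0001
```

```bash
python3 - <<'E'
from h import *
manip.movel(hp(-.008,0,.0238),vel=.03);manip.wait(.2);s=st("press")
p=hp(0);manip.movel(p[:2]+[.16],vel=.12);st("up")
manip.goto([.47,-.22,.25],Q(-12.8));manip.wait(.3);st()
for n in ("scene","top"):
    q,d=manip.camera(n);cv2.imwrite(f"pics/{n}6.png",q[:,:,::-1]);np.savez(n+"6.npz",p=q,d=d)
    W=cloud(n,d);L=(W[...,:2]-NC)@Rn;x,y,zz=L[...,0],L[...,1],W[...,2]
    h=(abs(x)<.05)&(abs(y+.11)<.012)&(zz>.03)&(zz<.15);print(n,h.sum(),"handle top z",np.percentile(zz[h],[50,90]),y[h].mean())
    a=(abs(abs(x)-.036)<.006)&(y>-.1)&(y<.06)&(zz>.045)&(zz<.1);f=np.polyfit(y[a],zz[a],1);print("arm slope",f)
a=cv2.imread("pics/top6.png")[140:250,130:277];b=cv2.imread("pics/scene6.png")[190:300,280:427]
cv2.imwrite("pics/c6.png",cv2.resize(np.hstack([a,b]),(800,300),interpolation=cv2.INTER_CUBIC))
E
```

```text
press 41.14 [ 0.5018 -0.0159  0.075 ] f [-4.5  0.2 14.9] op -0.0001
up 42.01 [ 0.5009 -0.016   0.1592] f [ 0.4  0.5 -0.5] op -0.0002
 43.21 [ 0.4703 -0.2189  0.2496] f [ 1.3 -0.  -0.1] op 0.0002
scene 203 handle top z [0.05505318 0.05710209] -0.1059243397627227
arm slope [0.00213483 0.05362081]
top 232 handle top z [0.05654188 0.05913849] -0.109646716313193
arm slope [0.00151981 0.05678467]
```

View pics/c6.png

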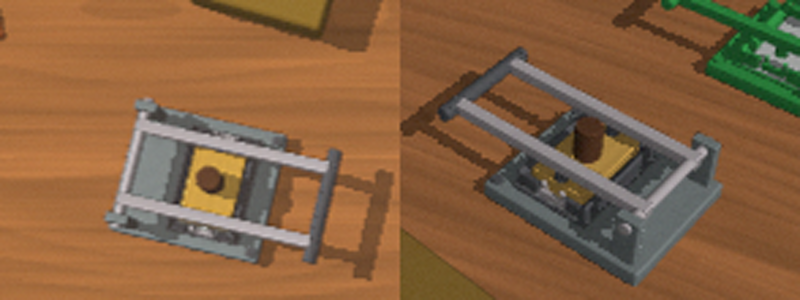

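View pics/scene6.png

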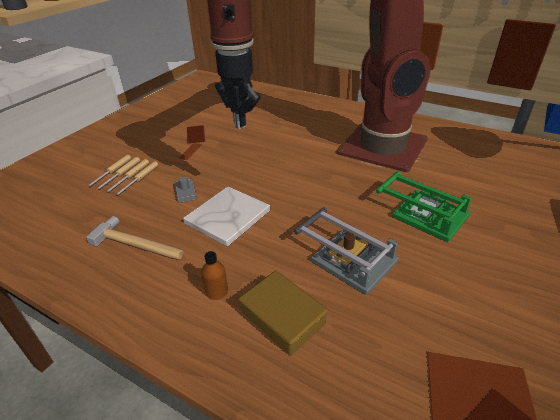

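The clamp is level (arm slope about 0.002) with the knob between its arms, at scene (349,243). The tin (283,310), bottle (213,277) and mallet (135,240) have not moved, and the robot is clear. I'm handing the job in.

```bash
python3 - <<'E'
from h import *
manip.close_job();st()
E
```

```text
the job is handed in; nothing more can be done
the job is handed in; nothing more can be done
```

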